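Rock the angle gauge to its marker and hold it

ROBOT

A 7-joint arm with a two-finger parallel gripper is mounted at the origin on a cart in front of the work surface, level with it; the furniture and walls round the work are solid. World frame = base frame: x ahead of the robot, y to its left, z up, the work surface at z = 0. Lengths are in m, angles in degrees, forces in N, time in s.
With the tool pointing down it reaches from about 0.35 to 0.9 m from the base axis. Payload 19.9 kg.
Tool frame: the origin (TCP) lies at the very end of the fingers, on their centre line; the grasp point (between the pads) lies 19 mm behind it; z points along the fingers, y is the line along which they close (so a half turn about z gives the same grasp; the last joint's range is limited). The gripper opens to 94 mm and grips with 3 to 60 N. Pads are 16 mm wide; open, the fingers measure 119 mm over their backs; the gripper's body (75 mm by 177 mm) begins 78 mm behind the grasp point.
Start: joints at [-71.305, 23.915, -0.59, 92.452, 0.269, 63.638, -3.037], TCP at [0.225, 0.583, 0.205] pointing down, gripper open.
Joint ranges: [-161.28, 161.28], [-22.2, 115.67], [-73.04, 71.86], [3.21, 147.25], [-68.34, 248.33], [10.77, 114.83], [-161.83, 161.83]. Speed limits (degrees/s): [108.29, 108.29, 136.94, 136.94, 172.46, 172.46, 172.46].

INTERFACE

Orientations are given as a 3x3 rotation matrix whose columns are the frame's x, y, z axes.
In Python, from plant import * gives the robot as it stands. The module is installed in compiled form; this text tells all that it offers. Calls block until the motion is done:
- move_ptp(position, orientation): joint-space move of the TCP to a pose.
- move_linear(position, ori=None, velocity=0.15, guard=None): straight line of the TCP; ori=None keeps the orientation; velocity is the mean speed in m/s. With guard (N) it stops when the force on the tool has changed by that much, and returns True; else False.
- set_joints(angles): joint-space move.
- set_gripper(opening, grip_force=None): opening from 0.0 (shut) to 1.0 (fully open); grip_force is the grip in N (None keeps the last); returns when the fingers have stopped.
- hold(seconds).
- inverse_kinematics(position, orientation): joint angles nearest the present ones, or None.
- observe(): the state.
- snapshot(name): name is "side" or "top"; returns the picture (480x640x3 uint8, blue, green, red); there is no depth.
- camera_info(name): a dict with "fov_y" (degrees; the focal length in pixels is half the picture's height over the tangent of half this angle, whatever the lens; pixels are square), "cx", "cy" (the principal point, pixels), "R" (3x3) and "t" (3): a world point X has camera coordinates R X + t. Camera axes: x right, y down, z forward; pixel columns grow to the right and rows downward; lengths in m; the calibration is good to about 2 mm. A picture is of the moment at which its call begins. camera_info takes no time and is no camera call.
A pose or a line that the arm cannot do raises PlanningError and nothing moves.
- close_job(): hands the job in; it is judged then, once.
Trained networks look in the newest picture that a camera, given by its name, has taken for a name from the list of things; names that differ only in an ending like _2 or _b are one class to them, and where a whole thing is asked for, a point or a joint stands for the part that bears it (a point fixed in the world has none). Each returns a list of dicts, best first, with "conf" (0 to 1); they miss things now and then, are a little off and sometimes report something else, mostly with a low value. They report only what shows in the picture. A call takes as long as a camera call. They do not tell look-alikes from the thing itself.
- recognise(query, camera): "box" ([left, top, width, height] in pixels, round what is visible of it).
- masks_of(query, camera): "pixels" (480x640 bool, what is visible of it) and "box" ([left, top, width, height] in pixels, round what is visible of it).
- pinpoint(query, camera): "location" ([column, row] in pixels: a listed point, or the origin of a listed thing).
The state is a dict: "clock": time; "joints": joint angles; "qvel": joint speeds; "effort": joint torques, N m; "position": TCP position; "ee_rot": TCP orientation; "wrist_force": force on the tool from outside, world axes, zero at the start; "torque": the same for the moment, N m; "gripper_width": opening from 0.0 (shut) to 1.0 (fully open); "grip_force": force on a finger pad.
Only numpy, scipy, OpenCV 4.12 (cv2) and the standard library are available. Lean on these libraries where they do the work, as an engineer would, in place of code of your own. Each camera call takes 0.05 s, during which the arm holds its last target. There are 200 camera calls.

TASK

I want to scribe the lean of a new display foot on the wooden offcut. Lift the pendulum angle gauge out of its compartment in the tray, stand it upright and gently on the middle of the offcut's rounded crown with its dial square to the offcut's front, then rock it over to the right on the crown until its swinging pointer settles between the two prongs of the brass marker. Finish holding it there, still in the gripper and resting on the crown, and leave the other things where they are.

Things in the scene. Friction and masses are not known exactly. Their poses are not given: they have to be found in the camera images.
- gauge: Pendulum angle gauge, 0.35 kg, loose in one of the tray's compartments. Origin: centre of its flat underside; dial faces -x (to the robot or up to 35 deg to its right), y to the robot's left, z up. Foot 30 (x) x 100 (y) x 14 mm; dial radius 52, 15 thick, centre 68 mm above the underside; on top a grip block 22 (x) x 26 (y) mm, from 124 to 170 mm above the underside: grip it across its 26 mm (along y).
- pointer (a joint): Dark weighted hand hanging straight down from a pivot at the dial's centre, tip 42 mm below the pivot. 0 = gauge upright (points to the foot); positive when the gauge leans to the right (-y side low: turned by that angle about its +x axis). Swings freely, settles in about a second.
- pointer_tip (a point): Tip of the swinging pointer.
- marker (a joint): Angle of the brass two-pronged marker on the lower right rim of the dial, same zero and sense as the pointer (rad): the pointer is on the mark when both joints are equal. 0.22 to 0.42, set at the start; stays put on the gauge. Nothing collides with marker or pointer.
- marker_gap (a point): Middle of the 10 mm wide gap between the marker's prongs, 42 mm from the pivot; the pointer tip must settle here.
- tray: Wooden tray fixed to the table, 152 (x) x 122 (y) x 24 mm high, walls 5 mm, floor 5 mm, with two dividers across x: three compartments of 44 (x) x 112 (y) mm, their centres at x = -49, 0 and +49 mm of the tray. Origin: centre of its underside.
- block: Wooden offcut fixed to the table, 80 (x) x 110 (y) mm, uneven top: a half-round crown of radius 40 mm running along x, its top 62 mm above the table, and a lower flat shoulder 42 mm high on its left (+y). Origin: on the underside, 10 mm to the left of below the crown's middle; x points away from the robot.
- crown (a point): Middle of the crown's top line, 62 mm above the table; the crown's axis lies 40 mm below it, along the block's x.
- choc_bar: Wrapped chocolate bar, 27 x 92 x 9 mm, lying in another compartment of the tray: bystander. Origin: centre of its underside.
- sweet: Wrapped sweet, 29 x 60 x 18 mm, lying in the remaining compartment: bystander. Origin: centre of its underside.
- cocoa_tin: Round cocoa tin, 64 mm in diameter and 64 mm high, standing between tray and offcut: bystander. Origin: centre of its underside.
- price_card: Price card in a foot, 19 x 68 x 49 mm, standing to the right of the offcut: bystander. Origin: centre of its underside.
There are look-alikes about, which are no part of the job. What is shaped like the gauge but green is not meant.

How it is judged (in metres and radians):
On the way, in this order (a step that is already met when the one before it is completed fails the run):
1. the gauge is lifted clear of the tray in the gripper (height (world z) of gauge above 0.035 m and contact force between gauge and tray below 0.05 N and contact force between gauge and the fingers above 3 N), for 0.2 s.
2. the gauge stands upright (within about 6 degrees) on the crown (contact force between gauge and block above 0.3 N and value of joint pointer between -0.1 and 0.1 rad and angle between gauge's own z axis and vertical below 0.14 rad and horizontal distance between gauge and crown below 0.03 m and angle between the x axis of gauge and the x axis of block, either way round below 0.3 rad), for 0.2 s.
3. rocked over on the crown, the pointer settles between the prongs (contact force between gauge and block above 0.3 N and distance between pointer_tip and marker_gap below 0.0035 m and angular speed of gauge below 0.15 rad/s and horizontal distance between gauge and crown below 0.03 m and angle between the x axis of gauge and the x axis of block, either way round below 0.3 rad), for 0.2 s.
At the end, for the whole second after the job is handed in: Gauge gripped (over 3 N), touching the offcut with 0.3 to 25 N, underside's middle within 30 mm of the crown's middle (from above) and over 40 mm high, square to the offcut within 17 deg, not leaning fore or aft over 10 deg; pointer at rest, tip within 3.5 mm of the middle of the marker's gap (all of step 3 and contact force between gauge and block below 25 N and velocity of joint pointer between -0.3 and 0.3 rad/s and angle between gauge's own x axis and vertical between 1.4 and 1.74 rad and contact force between gauge and the fingers above 3 N and height (world z) of gauge above 0.04 m); the arm keeps its last pose, push and grip.
It fails at once if the gauge is pressed on the offcut with more than 45 N (contact force between gauge and block above 45 N).
It fails at once if a bystander is moved by more than 25 mm (distance of any of choc_bar, sweet, cocoa_tin, price_card from where it was at the start of the episode above 0.025 m).
It also fails if it takes over 48 s, if anything falls off the work surface, if the arm or the gripper's body presses on something with over 40 N, if the wrist force passes 120 N, or if a joint passes its speed limit or range.

## Working session

There is one attempt and no reset: what is moved stays moved. The work goes in short steps, each a Python script; the robot and the scene stay as the last script left them, time stands still between calls to the robot, and variables do not carry over. Pictures are saved under pics/ and viewed, at most 10 in all, crops included, and the job is handed in when it is done.

```bash
mkdir -p pics; cat > h.py <<'E'
from plant import *
import numpy as np, cv2
def f(ci): return 240/np.tan(np.radians(ci["fov_y"])/2)
def ray(cam,px):
    c=camera_info(cam);F=f(c);R=np.array(c["R"]);t=np.array(c["t"])
    d=R.T@np.array([(px[0]-c["cx"])/F,(px[1]-c["cy"])/F,1.]);return -R.T@t,d
def atz(cam,px,z):
    o,d=ray(cam,px);return o+d*(z-o[2])/d[2]
def proj(cam,X):
    c=camera_info(cam);p=np.array(c["R"])@np.array(X)+np.array(c["t"]);F=f(c)
    return np.array([c["cx"]+F*p[0]/p[2],c["cy"]+F*p[1]/p[2]])
E
python3 - <<'E'
from h import *
np.set_printoptions(precision=3,suppress=True)
for c in("top","side"):
    im=snapshot(c);cv2.imwrite(f"pics/{c}0.png",im);ci=camera_info(c);print(c,ci)
    for q in("gauge","tray","block","crown","marker_gap","pointer_tip","choc_bar","sweet","cocoa_tin","price_card"):
        print(q,[(np.round(d["location"],1).tolist(),round(d["conf"],2)) for d in pinpoint(q,c)])
    print([(d["box"],round(d["conf"],2)) for d in recognise("gauge",c)])
print(observe())
E
```

```text
top {'fov_y': 50.047500518161534, 'cx': 324.06330821783064, 'cy': 242.2516247675295, 'R': array([[-0.003, -1.   ,  0.001],
       [-0.986,  0.003, -0.164],
       [ 0.164, -0.002, -0.986]]), 't': array([-0.102,  0.456,  1.065])}
gauge [([153.9, 310.9], 0.69), ([472.8, 212.1], 0.68)]
tray [([182.4, 234.5], 0.69)]
block [([389.3, 191.0], 0.83)]
crown [([397.0, 178.5], 0.97)]
marker_gap [([179.9, 214.0], 0.6)]
pointer_tip [([176.0, 213.6], 0.61)]
choc_bar []
sweet [([181.5, 229.6], 0.58)]
cocoa_tin [([272.7, 197.5], 0.75), ([397.5, 180.9], 0.43)]
price_card [([474.0, 211.8], 0.64)]
[([141.7, 182.2, 61.6, 37.7], 0.91), ([117.1, 286.6, 55.7, 49.0], 0.66), ([362.0, 165.7, 55.1, 52.1], 0.26)]
side {'fov_y': 50.0560145852481, 'cx': 311.89374162291244, 'cy': 239.8295294874488, 'R': array([[-0.952, -0.307,  0.02 ],
       [-0.158,  0.431, -0.888],
       [ 0.264, -0.849, -0.459]]), 't': array([0.408, 0.174, 1.265])}
gauge [([243.5, 313.3], 0.87), ([330.6, 350.6], 0.73)]
tray [([262.8, 319.1], 0.71)]
block [([293.1, 231.8], 0.86)]
crown [([293.6, 211.6], 0.67)]
marker_gap []
pointer_tip [([329.1, 344.9], 0.55), ([242.5, 307.0], 0.51)]
choc_bar [([281.4, 320.9], 0.68)]
sweet [([263.2, 314.5], 0.5)]
cocoa_tin [([262.7, 274.3], 0.57)]
price_card [([245.4, 305.2], 0.58)]
[([310.8, 317.4, 34.7, 38.3], 0.94), ([230.3, 250.6, 20.2, 72.5], 0.88)]
{'clock': 1.2, 'joints': array([-71.306,  23.916,  -0.591,  92.45 ,   0.269,  63.64 ,  -3.036]), 'qvel': array([-0.092,  0.034,  0.07 ,  0.099, -0.   ,  0.021, -0.039]), 'effort': array([ -0.001, -85.105,   0.639, -42.628,  -0.049,   0.014,   0.   ]), 'position': array([0.225, 0.583, 0.205]), 'ee_rot': array([[-0.933,  0.36 ,  0.   ],
       [ 0.36 ,  0.933, -0.   ],
       [-0.   , -0.   , -1.   ]]), 'wrist_force': array([-0.793, -0.124, -0.547]), 'torque': array([0.02 , 0.022, 0.023]), 'grip_force': 0.0, 'gripper_width': 0.9985183464043882}
```

View pics/top0.png

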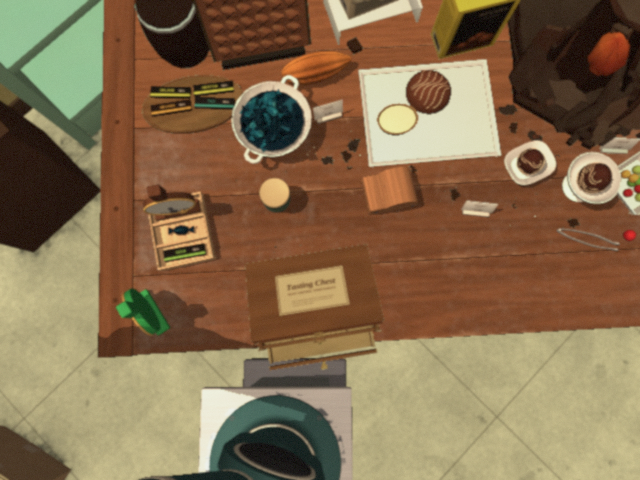

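View pics/side0.png

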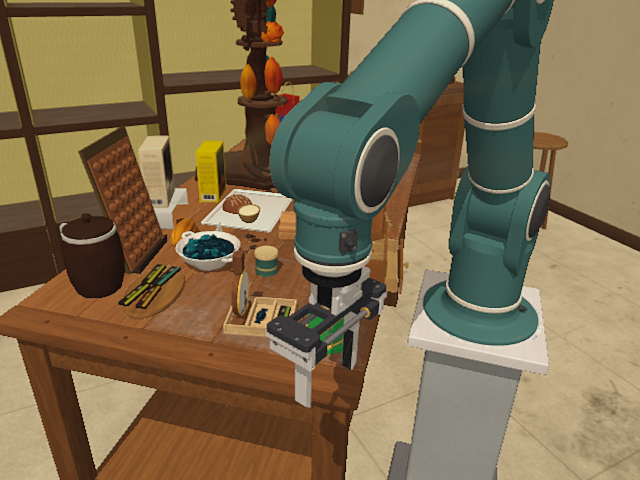

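```bash
python3 - <<'E'
from h import *
np.set_printoptions(precision=3,suppress=True)
im=cv2.imread("pics/top0.png");s=cv2.imread("pics/side0.png")
a=cv2.resize(im[170:280,125:235],(400,400),interpolation=cv2.INTER_CUBIC)
b=cv2.resize(im[140:240,355:455],(400,400),interpolation=cv2.INTER_CUBIC)
cv2.imwrite("pics/crop.png",np.hstack([a,b]))
for q,z in(("tray",.024),("block",.05),("gauge",.1),("cocoa_tin",.064),("price_card",.0)):
  for m in masks_of(q,"top"):
    p=m["pixels"].astype(np.uint8);c=max(cv2.findContours(p,0,2)[0],key=cv2.contourArea)
    w=np.array([atz("top",x[0],z)[:2] for x in c],np.float32)
    print(q,round(m["conf"],2),m["box"],cv2.minAreaRect(w), w.min(0),w.max(0))
print("crown",atz("top",[397,178.5],.062),"tin",atz("top",[272.7,197.5],0),"block o",atz("top",[389.3,191],0),"tray",atz("top",[182.4,234.5],0))
print("chest",atz("top",[246,268],.1),atz("top",[365,248],.1))
print("side crown proj",proj("side",atz("top",[397,178.5],.062)),proj("side",atz("top",[182.4,234.5],0)))
E
```

```text
tray 0.9 [148.0, 191.4, 69.3, 78.8] ((0.48510119318962097, 0.20789414644241333), (0.1569383144378662, 0.12808173894882202), 12.167686462402344) [0.399 0.13 ] [0.572 0.279]
block 0.76 [361.3, 166.1, 56.8, 50.0] ((0.5683086514472961, -0.24350669980049133), (0.09344129264354706, 0.11208006739616394), 11.747905731201172) [ 0.515 -0.304] [ 0.62  -0.184]
gauge 0.94 [116.0, 291.3, 59.2, 41.3] ((0.30380916595458984, 0.25803107023239136), (0.1087263971567154, 0.06998926401138306), 34.5572509765625) [0.264 0.204] [0.351 0.307]
gauge 0.81 [143.6, 184.6, 59.3, 37.6] ((0.5214962959289551, 0.20937392115592957), (0.12065038084983826, 0.07025323808193207), 73.8720474243164) [0.493 0.15 ] [0.566 0.265]
cocoa_tin 0.95 [257.6, 175.2, 35.8, 40.5] ((0.5541313886642456, 0.0002676434814929962), (0.07465743273496628, 0.06374290585517883), 0.991325318813324) [ 0.517 -0.032] [0.591 0.032]
cocoa_tin 0.7 [143.1, 182.4, 58.4, 39.5] ((0.5305484533309937, 0.21922273933887482), (0.12323042750358582, 0.07357963919639587), 74.64862060546875) [0.5   0.158] [0.577 0.278]
price_card 0.7 [461.7, 200.2, 33.8, 15.2] ((0.5375032424926758, -0.4517205059528351), (0.07562017440795898, 0.03197678551077843), 83.95155334472656) [ 0.521 -0.491] [ 0.556 -0.414]
crown [ 0.59  -0.26   0.062] tin [0.565 0.012 0.   ] block o [ 0.579 -0.251  0.   ] tray [0.481 0.211 0.   ]
chest [0.394 0.053 0.1  ] [ 0.434 -0.186  0.1  ]
side crown proj [288.847 212.439] [263.527 320.239]
```

View pics/crop.png

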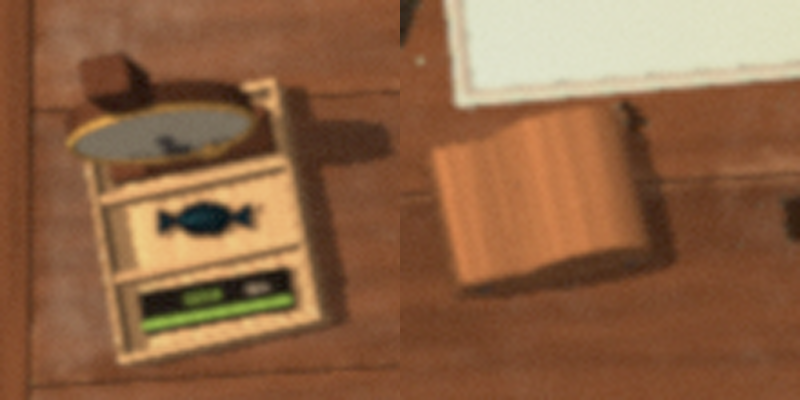

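```bash
cat > fit.py <<'E'
from h import *
from scipy.optimize import minimize
def gauge_parts():
    a=np.linspace(0,2*np.pi,40)
    box=lambda X,Y,z0,z1:np.array([[x,y,z] for x in(-X,X) for y in(-Y,Y) for z in(z0,z1)])
    disc=np.array([[x,.052*np.cos(t),.068+.052*np.sin(t)] for x in(-.0075,.0075) for t in a])
    return [box(.015,.05,0,.014),disc,box(.011,.013,.12,.17)]
def block_parts():
    a=np.linspace(0,np.pi,40)
    p=np.array([[x,-.01+.04*np.cos(t),.022+.04*np.sin(t)] for x in(-.04,.04) for t in a]+[[x,y,0] for x in(-.04,.04) for y in(-.05,.03)])
    q=np.array([[x,y,z] for x in(-.04,.04) for y in(0,.055) for z in(0,.042)])
    r=np.array([[x,y,z] for x in(-.04,.04) for y in(-.055,0) for z in(0,.02)])
    return [p,q,r]
def tray_parts(): return [np.array([[x,y,z] for x in(-.076,.076) for y in(-.061,.061) for z in(0,.024)])]
def sil(cam,parts,p,z):
    m=np.zeros((480*2,640*2),np.uint8);c,s=np.cos(p[2]),np.sin(p[2])
    for P in parts:
        W=P@np.array([[c,s,0],[-s,c,0],[0,0,1]])+[p[0],p[1],z]
        pts=np.array([proj(cam,w) for w in W])
        cv2.fillConvexPoly(m,cv2.convexHull((pts*2*16).round().astype(np.int32)),255,shift=4)
    return cv2.resize(m,(640,480),interpolation=cv2.INTER_AREA)/255.
def fit(ms,parts,p0,z):
    def cost(v):
        p=np.array(v)*[.01,.01,.1]+p0;k=0
        for cam,m in ms.items():
            k+=cost.g(m,sil(cam,parts,p,z))
        return k
    cost.g=lambda m,s:1-np.minimum(m,s).sum()/np.maximum(m,s).sum()
    r=minimize(cost,[0,0,0],method="Nelder-Mead",options=dict(initial_simplex=[[0,0,0],[1,0,0],[0,1,0],[0,0,1.5]],xatol=.02,fatol=1e-4))
    return r.x*[.01,.01,.1]+p0,r.fun
E
python3 - <<'E'
from fit import *
np.set_printoptions(precision=4,suppress=True)
def near(q,cam,X):
    u=proj(cam,X);L=[m for m in masks_of(q,cam)]
    d=[np.hypot(m["box"][0]+m["box"][2]/2-u[0],m["box"][1]+m["box"][3]/2-u[1]) for m in L]
    i=int(np.argmin(d));print(q,cam,"off",d[i],L[i]["conf"]);return L[i]["pixels"].astype(float) if d[i]<40 else None
G=np.array([.525,.2,.08]);B=np.array([.575,-.25,.03])
gt,gs=near("gauge","top",G),near("gauge","side",G)
bt=near("block","top",B);tt=near("tray","top",[.481,.211,.02])
print("gauge top",fit({"top":gt},gauge_parts(),[.525,.2,.2],.005))
if gs is not None:
    print("gauge side",fit({"side":gs},gauge_parts(),[.525,.2,.2],.005))
    print("gauge both",fit({"top":gt,"side":gs},gauge_parts(),[.525,.2,.2],.005))
print("block",fit({"top":bt},block_parts(),[.575,-.25,.2],0))
print("tray",fit({"top":np.maximum(tt,gt)},tray_parts()+[],[.481,.211,.2],0), fit({"top":tt},tray_parts(),[.481,.211,.2],0))
print("grip top proj",proj("top",[.525,.2,.175]))
E
```

```text
gauge top off 6.069551405114767 0.81
gauge side off 6.642736070412724 0.64
block top off 1.9160618392062838 0.76
tray top off 3.29310765298355 0.9Traceback (most recent call last):
  File "<stdin>", line 10, in <module>
  File "fit.py", line 29, in fit
    r=minimize(cost,[0,0,0],method="Nelder-Mead",options=dict(initial_simplex=[[0,0,0],[1,0,0],[0,1,0],[0,0,1.5]],xatol=.02,fatol=1e-4))
    res = _minimize_neldermead(fun, x0, args, callback, bounds=bounds,
                               **options)
    fxe = func(xe)
    fx = function(np.copy(x), *(wrapper_args + args))
  File "fit.py", line 26, in cost
    k+=cost.g(m,sil(cam,parts,p,z))
                ~~~^^^^^^^^^^^^^^^
  File "fit.py", line 19, in sil
    pts=np.array([proj(cam,w) for w in W])
                  ~~~~^^^^^^^
  File "h.py", line 10, in proj
    c=camera_info(cam);p=np.array(c["R"])@np.array(X)+np.array(c["t"]);F=f(c)
ValueError: time passes only in moves, steps and waits
```

```bash
sed -i '2a _ci={}\n_cam=camera_info\ndef camera_info(n):\n    if n not in _ci:_ci[n]=_cam(n)\n    return _ci[n]' h.py
python3 - <<'E'
from fit import *
np.set_printoptions(precision=4,suppress=True)
def near(q,cam,X):
    u=proj(cam,X);L=[m for m in masks_of(q,cam)]
    d=[np.hypot(m["box"][0]+m["box"][2]/2-u[0],m["box"][1]+m["box"][3]/2-u[1]) for m in L]
    i=int(np.argmin(d));print(q,cam,"off",d[i],L[i]["conf"]);return L[i]["pixels"].astype(float) if d[i]<40 else None
G=np.array([.525,.2,.08]);B=np.array([.575,-.25,.03])
gt,gs=near("gauge","top",G),near("gauge","side",G)
bt=near("block","top",B);tt=near("tray","top",[.481,.211,.02])
print("gauge top",fit({"top":gt},gauge_parts(),[.525,.2,.2],.005))
if gs is not None:
    print("gauge side",fit({"side":gs},gauge_parts(),[.525,.2,.2],.005))
    print("gauge both",fit({"top":gt,"side":gs},gauge_parts(),[.525,.2,.2],.005))
print("block",fit({"top":bt},block_parts(),[.575,-.25,.2],0))
print("tray",fit({"top":np.maximum(tt,gt)},tray_parts()+[],[.481,.211,.2],0), fit({"top":tt},tray_parts(),[.481,.211,.2],0))
print("clock",observe()["clock"])
E
```

```text
gauge top off 6.069551405114767 0.81
gauge side off 6.642736070412724 0.64
block top off 1.9160618392062838 0.76
tray top off 3.29310765298355 0.9
gauge top (array([0.5338, 0.2214, 0.2107]), np.float64(0.07230513570422736))
gauge side (array([0.5395, 0.208 , 0.2125]), np.float64(0.14668912415784408))
gauge both (array([0.5341, 0.2204, 0.2081]), np.float64(0.2321501635867932))
block (array([ 0.5724, -0.2502,  0.2167]), np.float64(0.030874297105779047))
tray (array([0.487 , 0.2101, 0.208 ]), np.float64(0.23651881980760536)) (array([0.4856, 0.2098, 0.215 ]), np.float64(0.3941784594686011))
clock 1.85
```

```bash
cat >> h.py <<'E'
def Rz(a): c,s=np.cos(a),np.sin(a); return np.array([[c,-s,0],[s,c,0],[0,0,1.]])
def Rx(a): c,s=np.cos(a),np.sin(a); return np.array([[1,0,0],[0,c,-s],[0,s,c]])
T0=np.diag([-1.,1.,-1.])   # tool in gauge frame: y along y, z down
H=.130                     # TCP above gauge underside
E
python3 - <<'E'
from h import *
np.set_printoptions(precision=3,suppress=True)
O=Rz(.21)@T0; g=np.array([.534,.221,0])
move_linear([.225,.583,.32],velocity=.3)
move_ptp(g+[0,0,.30],O)
print(move_linear(g+[0,0,.005+H],velocity=.12,guard=8),observe()["position"],observe()["wrist_force"])
set_gripper(0.15,35)
o=observe();print(o["gripper_width"]*94,o["grip_force"],o["wrist_force"])
move_linear(g+[0,0,.30],velocity=.12)
hold(.3);o=observe();print(o["clock"],o["gripper_width"]*94,o["grip_force"],o["wrist_force"],o["torque"])
cv2.imwrite("pics/s1.png",snapshot("side"))
for q in((.25,.4,.40),(.3,.45,.4),(.35,.35,.4)):print(q,inverse_kinematics(q,Rz(.21-np.pi/2)@T0))
E
```

```text
False [0.534 0.221 0.136] [-1.081  0.519  0.422]
25.894373157293447 34.993584752082825 [-0.153  0.089 -3.623]
8.525 25.551443829843894 34.99330937862396 [ 0.612  1.116 -3.673] [0.023 0.041 0.028]
(0.25, 0.4, 0.4) [-65.081   0.409   3.374  96.586  -0.024  83.006 -49.672]
(0.3, 0.45, 0.4) [-66.891   8.275   8.418  88.209  -1.215  83.606 -46.392]
(0.35, 0.35, 0.4) [-60.062   2.913  12.102  94.088  -0.615  83.064 -35.869]
```

View pics/s1.png

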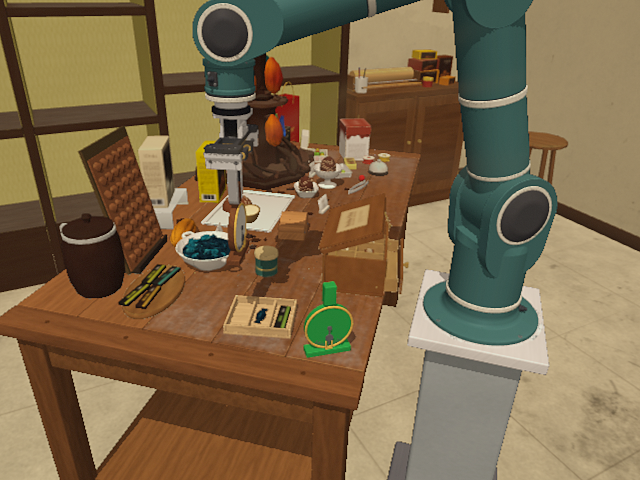

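The side picture shows the brown gauge hanging in the gripper at about (238,225), clear of the tray, with both sweets in place. Next I turn the dial to the side camera to read the marker.

```bash
python3 - <<'E'
from h import *
np.set_printoptions(precision=3,suppress=True)
psi=-1.25; O=Rz(psi)@T0; p=np.array([.3,.47,.42])
move_ptp(p,O);hold(1.0);o=observe();print(o["clock"],o["position"])
im=snapshot("side")
A=Rz(psi); u=p-[0,0,H]
cam,_=ray("side",[0,0])
def ang(px):   # pixel -> angle in dial plane (front face, 8 mm before the middle)
    c,d=ray("side",px); n=A@[-1,0,0]; P0=u+A@np.array([-.009,0,.068]); X=c+d*(n@(P0-c))/(n@d); L=A.T@(X-u)
    # lean angle th: pointer hangs down in world; in gauge frame tip at (-sin?)-> +x turn puts hanging tip at y=-r sin th
    return np.degrees(np.arctan2(-L[1],.068-L[2])),np.hypot(L[1],.068-L[2]),L
for q in("marker_gap","pointer_tip"):
    for d in pinpoint(q,"side"):print(q,d["conf"],d["location"],ang(d["location"]))
for r in recognise("marker","side"):print(r)
c=proj("side",u+A@np.array([-.009,0,.068]));print("centre",c)
x,y=(c-[40,50]).astype(int);print(x,y)
cv2.imwrite("pics/dial.png",cv2.resize(im[y:y+90,x:x+80],None,fx=6.5,fy=6.5,interpolation=cv2.INTER_CUBIC))
E
```

```text
11.475 [0.3  0.47 0.42]
marker_gap 0.54 [334.7, 344.5] (np.float64(17.40855985053782), np.float64(0.18581473464022702), array([-0.009, -0.056, -0.109]))
pointer_tip 0.59 [300.7, 272.7] (np.float64(-3.5254581078946936), np.float64(0.03910544753859968), array([-0.009,  0.002,  0.029]))
{'box': [308.1, 272.8, 8.8, 6.4], 'conf': 0.49}
centre [302.564 250.432]
262 200
```

View pics/dial.png

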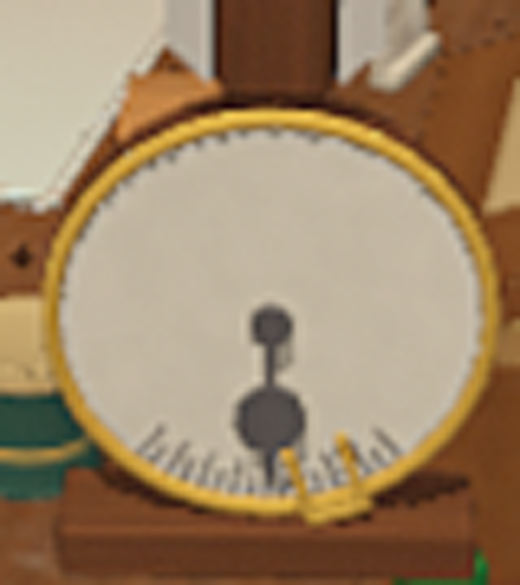

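The dial shows the pivot at crop (270,326), the pointer hanging straight down, and the two brass prongs running from (289,457)/(345,442) to (312,515)/(365,495), lower right.

```bash
python3 - <<'E'
from h import *
np.set_printoptions(precision=4,suppress=True)
psi=-1.25;A=Rz(psi);u=np.array([.3,.47,.42-H]);n=A@[-1,0,0]
def L(c,off=-.009):
    o,d=ray("side",[262+c[0]/6.5,200+c[1]/6.5]);P0=u+A@np.array([off,0,.068]);X=o+d*(n@(P0-o))/(n@d);return A.T@(X-u)-[0,0,.068]
for off in(-.0075,-.011):
  pv=L((270,326),off)
  for nm,c in(("tip",(270,487)),("in1",(289,457)),("in2",(345,442)),("out1",(308,505)),("out2",(365,490)),("mid_in",(317,450)),("mid_out",(336,498)),("mid",(327,475))):
    v=L(c,off)-pv;print(off,nm,v[1:],"ang",np.arctan2(-v[1],-v[2]),np.hypot(v[1],v[2]))
B=Rz(.217)
for th in(0,.2,.4):print(th,inverse_kinematics([.5746,-.26,.25],B@Rx(th)@T0))
print(observe()["clock"])
E
```

```text
-0.0075 tip [-0.0006 -0.0436] ang 0.012756288568921569 0.04355751428108526
-0.0075 in1 [-0.0049 -0.0352] ang 0.1396169235636799 0.03554834420377137
-0.0075 in2 [-0.0181 -0.0309] ang 0.5302152568966592 0.035810440939646436
-0.0075 out1 [-0.0097 -0.0484] ang 0.19734491585655928 0.049390024955042966
-0.0075 out2 [-0.0232 -0.0441] ang 0.484280662334633 0.04978045330948566
-0.0075 mid_in [-0.0115 -0.0332] ang 0.3346458175525631 0.035131622354204764
-0.0075 mid_out [-0.0163 -0.0464] ang 0.33835670443519955 0.04917022832558737
-0.0075 mid [-0.014 -0.04 ] ang 0.33743108705439717 0.042424048226587976
-0.011 tip [-0.0006 -0.0433] ang 0.012756288568920079 0.04333373906963654
-0.011 in1 [-0.0049 -0.035 ] ang 0.13961692356367802 0.035365715824440085
-0.011 in2 [-0.018  -0.0307] ang 0.530215256896658 0.03562646604746983
-0.011 out1 [-0.0096 -0.0482] ang 0.19734491585655922 0.0491362854232953
-0.011 out2 [-0.0231 -0.0438] ang 0.48428066233463235 0.04952470796567514
-0.011 mid_in [-0.0115 -0.033 ] ang 0.33464581755256145 0.03495113486885112
-0.011 mid_out [-0.0162 -0.0461] ang 0.338356704435199 0.04891761799136265
-0.011 mid [-0.014  -0.0398] ang 0.33743108705439456 0.04220609615748793
0 [-16.6362  31.924   56.1368  89.981  -27.3517  72.8803 146.1243]
0.2 [ -5.8849  35.0657  50.1563  83.7103 -33.2073  83.8673 150.252 ]
0.4 [ -1.763   43.7154  56.2874  77.6693 -44.9261  98.4482 157.4267]
11.675
```

```bash
python3 - <<'E'
from h import *
np.set_printoptions(precision=2,suppress=True)
q=np.array(observe()["joints"]);print(q)
t=q.copy();t[0]=24;t[2]=0;t[4]=0;t[6]=125
set_joints(t);o=observe();print(o["clock"],o["position"],o["ee_rot"][:,1])
B=Rz(.217)
for th in(0,.2,.34):print(th,inverse_kinematics([.5746,-.26,.20],B@Rx(th)@T0))
E
```

```text
[-67.23  10.01   7.89  83.74  -1.37  86.35 -40.99]
14.325 [ 0.5  -0.25  0.42] [-0.19  0.98  0.  ]
0 [ 22.4   24.78  -1.14  91.9    0.54  63.33 123.56]
0.2 [ 26.73  29.4   -0.69  85.67  -9.03  72.33 131.85]
0.34 [ 29.13  33.19  -0.    81.26 -14.72  79.12 136.08]
```

```bash
python3 - <<'E'
from h import *
np.set_printoptions(precision=3,suppress=True)
O=Rz(.217)@T0;c=np.array([.5756,-.26,0])
move_ptp(c+[0,0,.26],O);hold(.3);o=observe();print(o["clock"],o["wrist_force"],o["torque"])
move_linear(c+[0,0,.205],velocity=.06);hold(.2);print(observe()["wrist_force"])
print(move_linear(c+[0,0,.180],velocity=.015,guard=3));hold(.5)
o=observe();print(o["clock"],o["position"],o["wrist_force"],o["torque"])
cv2.imwrite("pics/s2.png",snapshot("side"));im=snapshot("top")
cv2.imwrite("pics/up.png",np.hstack([cv2.resize(im[120:260,320:480],(400,350),interpolation=2),cv2.resize(cv2.imread("pics/s2.png")[130:270,220:380],(400,350),interpolation=2)]))
E
```

```text
15.3667 [ 0.769  0.069 -4.024] [ 0.014  0.035 -0.054]
[-0.902  0.998 -4.679]
True
18.0917 [ 0.576 -0.26   0.192] [0.229 0.434 6.407] [ 0.16   0.187 -0.015]
```

View pics/up.png

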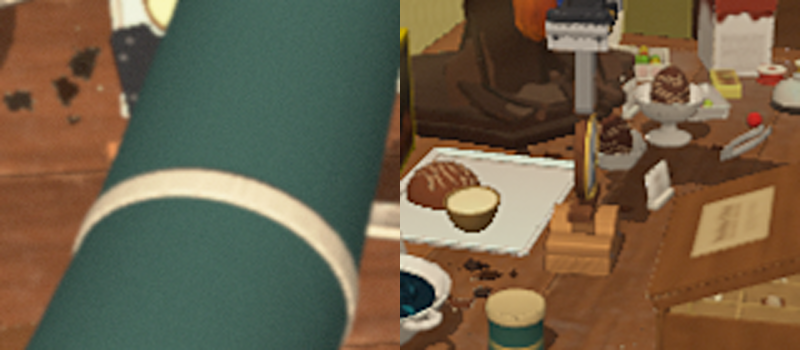

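The crop shows the gauge standing upright in the middle of the crown (foot at about (582,213) of the crop), consistent with the 0.062 m contact height. Now I rock it, with force feedback.

```bash
cat >> h.py <<'E'
c0=np.array([.5756,-.26,.022]);B=Rz(.217)
def pose(th,d):
    M=B@Rx(th);n=M[:,2];return c0+.04*n+.04*th*M[:,1]+H*n+[0,0,d],M@T0
def fz():
    s=[]
    for _ in range(4): hold(.03);s.append(observe()["wrist_force"][2])
    return np.mean(s)+4.3
E
python3 - <<'E'
from h import *
np.set_printoptions(precision=3,suppress=True)
F0=fz();p,O=pose(0,.0005);move_linear(p,O,velocity=.01);hold(.15);F1=fz()
print("F",F0,F1,observe()["position"],observe()["clock"])
k=np.clip((F0-F1)/.0005,3000,30000);d=.0005
for th in np.linspace(.05,.335,7):
    p,O=pose(th,d);move_linear(p,O,velocity=.025);hold(.1);F=fz()
    for _ in range(2):
        if 5<F<12:break
        d+=np.clip((F-8)/k,-.0012,.0012);p,O=pose(th,d);move_linear(p,O,velocity=.01);hold(.1);F=fz()
    o=observe();print(round(th,3),round(d*1e3,2),round(F,1),o["wrist_force"],round(o["clock"],2))
    if F>25:break
E
```

```text
F 10.5361525488069 0.0752900422451468 [ 0.576 -0.26   0.192] 18.9583
0.05 -0.26 0.5 [-0.342  0.397 -3.613] 20.57
0.098 -0.55 8.5 [-1.244 -0.311  4.416] 21.68
0.145 -0.32 10.6 [-0.69   2.499  6.428] 22.8
0.192 -0.32 9.9 [0.628 0.513 5.81 ] 23.43
0.24 -0.32 12.0 [0.468 1.742 7.697] 24.07
0.288 -0.03 11.0 [1.535 2.061 5.95 ] 25.18
0.335 -0.03 9.4 [ 0.78  -1.488  4.909] 25.82
```

```bash
python3 - <<'E'
from h import *
np.set_printoptions(precision=3,suppress=True)
hold(1.0);o=observe();F=fz();M=o["ee_rot"]@T0;print(o["clock"],F,o["grip_force"],o["gripper_width"]*94,o["position"],"lean",np.arctan2(M[2,1],M[2,2]),"fore",M[2,0])
a=snapshot("top");b=snapshot("side")
for c in("top","side"):
  for q in("marker_gap","pointer_tip"):print(c,q,[(d["conf"],d["location"]) for d in pinpoint(q,c)])
u=o["position"]-H*M[:,2];print("gauge",u,proj("top",u+M@[-.008,0,.068]),proj("side",u+M@[-.008,0,.068]))
cv2.imwrite("pics/fin.png",np.hstack([cv2.resize(a[120:260,320:480],(400,350),interpolation=2),cv2.resize(b[170:240,250:330],(400,350),interpolation=2)]))
E
```

```text
26.8167 9.548064399158902 35.000229477882385 25.52042921273995 [ 0.585 -0.303  0.187] lean 0.3366252576504979 fore 0.0002633321149926296
top marker_gap []
top pointer_tip [(0.38, [413.4, 182.6]), (0.16, [398.6, 181.4])]
side marker_gap [(0.49, [331.3, 343.5])]
side pointer_tip [(0.63, [328.3, 344.7])]
gauge [ 0.576 -0.261  0.064] [414.161 177.412] [296.832 190.756]
```

View pics/fin.png

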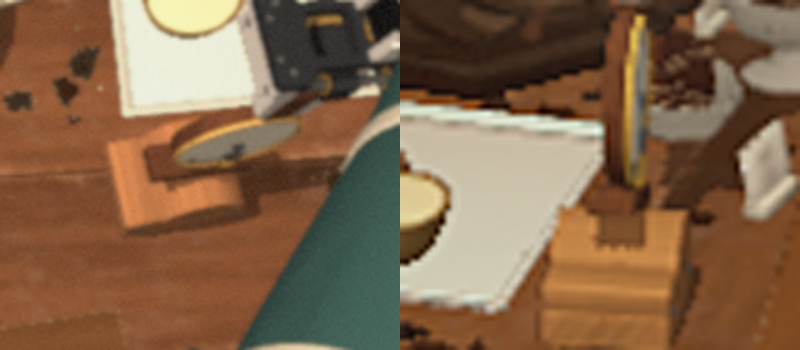

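The picture shows the gauge leaning right on the middle of the crown (dial centre near (414,177) in the top view). It is held at 35 N and rests with about 9.5 N, at a lean of 0.337 rad against the measured mark of about 0.335 rad.

```bash
python3 -c "
from plant import *
print(close_job())"
```

```text
the job is handed in; nothing more can be done
None
```

I handed the job in at about 27 s, with no verdict returned. The gauge is still gripped, rests on the crown with about 9.5 N and leans right at 0.337 rad, against a marker I measured at about 0.335 rad. The pointer between the prongs was too small to see in the last picture, so that rests on the measured angles.

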